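# Feel for the full coin tin and empty it into the tray

## Robot

A 6-joint arm with a two-finger parallel gripper is mounted at the origin on the work surface. World frame = base frame: x ahead of the robot, y to its left, z up, the work surface at z = 0. Lengths are in m, angles in rad, forces in N, time in s.
With the tool pointing down it reaches from about 0.35 to 1 m from the base axis. Payload 7.1 kg.
Tool frame: the origin (TCP) lies between the finger pads; the fingertips stand 22 mm ahead of it and the grasp point (between the pads) lies 3 mm ahead of it; x points along the fingers, y is the direction in which the jaws open and shut, and the axes are right-handed (so a half turn about x gives the same grasp; the last joint's range is limited). The gripper opens to 85 mm and grips with 20 to 120 N. Pads are 22 mm wide; open, the fingers measure 114 mm over their backs; the gripper's body (76 mm by 85 mm) begins 54 mm behind the grasp point. The pads swing forward as they close: fully open they stand 13 mm farther back than shut.
Start: joints at [1.162, 0.423, 1.63, -0, 1.089, -0.019], TCP at [0.237, 0.578, 0.253] pointing down, gripper open.
Joint ranges: [-3, 3], [-0.9, 2.11], [0.09, 2.58], [-1.31, 4.45], [0.11, 2.69], [-2.54, 2.54]. Speed limits (rad/s): [2.39, 2.39, 3.01, 3.14, 3.14, 3.14].

## Interface

Orientations are given as a rotation vector (axis times angle).
In Python, from rig import manip gives the robot as it stands. The module is installed in compiled form; this text tells all that it offers. Calls block until the motion is done:
- manip.move_to(position, orientation): joint-space move of the TCP to a pose.
- manip.servo_line(position, orientation=None, rate=0.15): straight line of the TCP; orientation=None keeps the orientation; rate is the mean speed in m/s.
- manip.set_joints(angles): joint-space move.
- manip.command_gripper(opening, f_grip=None): finger opening in m; f_grip is the grip in N (None keeps the last); returns when the fingers have stopped.
- manip.hold(seconds).
- manip.solve_ik(position, orientation): joint angles nearest the present ones, or None.
- manip.camera(name): name is "scene" or "side" or "wrist"; returns a dict with "image" (420x560x3 uint8, red, green, blue), "fx", "fy", "cx", "cy" (pixels), "cam_to_world" (4x4, takes a point from camera to world coordinates); the wrist camera has in their place "mount" (4x4, takes a point from camera to tool coordinates, whose origin is the TCP and whose axes are the tool frame's). Camera axes: x right, y down, z forward; pixel columns grow to the right and rows downward; lengths in m; the calibration is good to about 2 mm. A picture is of the moment at which its call begins: read the wrist's pose just before it. There is no depth.
A pose or a line that the arm cannot do raises manip.IKError and nothing moves.
- manip.sign_off(): hands the job in, once; it reports no verdict.
Readings, each from a call of its own:
- manip.get_time(): time.
- manip.get_joint_positions(): joint angles.
- manip.get_joint_vel(): joint speeds.
- manip.get_tau(): joint torques, N m.
- manip.get_position(): TCP position.
- manip.get_ee_rot(): TCP orientation.
- manip.get_contact_force(): force on the tool from outside, world axes, zero at the start.
- manip.get_torque(): the same for the moment, N m.
- manip.get_width(): finger opening in m.
Only numpy, scipy, OpenCV 4.12 (cv2) and the standard library are available. Lean on these libraries where they do the work, as an engineer would, in place of code of your own. Each camera call takes 0.05 s, during which the arm holds its last target. There are 200 camera calls.

## Task

Of the three closed coin tins in the tipping rack one holds a full roll of coins and the other two only a short leftover roll; rocking a tin slowly by its red paddle lets you feel how heavy it is. Find the full tin, set the blue tray under its mouth and tip that tin until its roll drops into the tray, then let it swing back. Leave the other two rolls in their tins, the tray flat on the table and everything else where it is.

Things in the scene. Friction and masses are not known exactly. Their poses are not given: they have to be found in the camera images.
- rack: Fixed grey rack, 380 mm wide (y), with three tins at 120 mm spacing. Origin on the table below the middle of the tins' common hinge line; x from the mouths to the tins' backs, away from the robot. Cheeks 8 mm thick, 96 mm high, at y = +-60 and +-180. From the hinge line to 45 mm behind it the space below 54 mm is free over the whole width: the tray slides in there; then the rack's base begins.
- tin_1: Left (+y) of three outwardly identical closed green tins, 87 mm long, 96 wide, 63 high, 0.32 kg. Origin on the hinge line, middle of the bottom edge of its mouth, 75 mm above the table; x to its back, z through its lid. Mouth faces the robot, shut by a light loose flap hanging from its top edge. Rests leaning 0.10 rad backwards; swings up by its back, towards the robot, up to 1.25 rad; let go, it falls back.
- paddle_1 (a point): Middle of the top edge of the red upright paddle on tin_1's lid: 56 mm wide (y), 5 mm thick, standing 62 mm above the lid, 45 mm behind the hinge and 125 mm above the bottom in the tin's own frame. Pushing its back face towards the robot swings the tin up. Near the top, 0.07 rad from rest, this takes about 6 N with the full roll, 3 to 4 N with a leftover; about 3.5 and 1.5 N once the roll has run forward.
- mouth_1 (a point): Fixed point: middle of the hinge line of tin_1, at the bottom edge of its mouth, 75 mm above the table. A roll poured out drops 0 to 70 mm in front of it (towards the robot).
- tin_2: Middle tin, built like tin_1. In each tin one coin roll, 36 mm thick, lies across it at the back: in one tin a full roll, 80 mm long, 0.56 to 0.68 kg; in the others leftovers of 0.13 to 0.22 kg. Swung slowly past level (0.10 rad from rest) the roll trundles 47 mm forward and stops at the 6 mm sill of the mouth; jerked, it may jump out. From 1.0 rad it rolls out.
- paddle_2 (a point): Middle of the top edge of the red paddle of tin_2; like paddle_1.
- mouth_2 (a point): Fixed point: middle of the hinge line of tin_2, at the bottom edge of its mouth, 75 mm above the table. A roll poured out drops 0 to 70 mm in front of it (towards the robot).
- tin_3: Right (-y) tin, built like tin_1, origin and axes alike.
- paddle_3 (a point): Middle of the top edge of the red paddle of tin_3; like paddle_1.
- mouth_3 (a point): Fixed point: middle of the hinge line of tin_3, at the bottom edge of its mouth, 75 mm above the table. A roll poured out drops 0 to 70 mm in front of it (towards the robot).
- tray: Loose empty blue tray, 130 mm (x) by 140 (y), walls 30 mm high, 4 mm thick, 0.40 kg. Origin at the centre of its underside; black grip on its -x wall (robot side). Starts in front of the rack, turned by up to 0.3 rad. Lying square to the rack with its origin 50 mm in front of a mouth point, it reaches 15 mm behind the hinge line and catches the roll.
- tray_grip (a point): Centre of the upper part of the tray's grip, an upright black block 16 mm thick (tray x), 60 mm wide (tray y), its top 66 mm above the table; 59 mm from the tray's origin towards -x, 48 mm above the tray's underside.
- table: The white work table, fixed, its top at height 0.
- notes_tan: Bystander: a tan banded bundle of notes, a block 150 x 70 x 30 mm; origin at the centre of its underside.
- notes_green: Bystander: a green banded bundle of notes, a block 150 x 70 x 30 mm; origin at the centre of its underside.
- notes_pink: Bystander: a pink banded bundle of notes, a block 150 x 70 x 30 mm; origin at the centre of its underside.
- stamp: Bystander: standing hand stamp, foot 40 x 60 mm, 100 mm high; origin under its centre.
- sponge_pot: Bystander: low green round sponge pot, 84 mm across, 32 mm high; origin under its centre.
- pen: Bystander: yellow pen, 140 mm long (y), 8 mm thick; origin under its middle.
Things that resemble listed ones, but are neither listed nor needed, are in the scene too. Of the things that look like the tray, take the one that is farthest to the robot's left at the start.

How it is judged:
At the end, for the whole second after the job is handed in: One tin is empty, the other two still hold their rolls; the tray lies flat and still on the table with the full roll in it (it presses on the table with over 7.7 N: tray 3.9, full roll about 6, a leftover at most 2.2); all tins are back within 0.07 rad of rest (((contact force between tin_1 and anything else below 0.2 N and contact force between each of tin_2, tin_3 and anything else above 0.6 N) or (contact force between each of tin_1, tin_3 and anything else above 0.6 N and contact force between tin_2 and anything else below 0.2 N) or (contact force between each of tin_1, tin_2 and anything else above 0.6 N and contact force between tin_3 and anything else below 0.2 N)) and contact force between tray and table above 7.7 N and angle between tray's own z axis and vertical below 0.05 rad and height (world z) of tray below 0.006 m and linear speed of tray below 0.02 m/s and angle between each of tin_1, tin_2, tin_3's own z axis and vertical below 0.17 rad); the robot touches nothing.
It fails at once if a bystander (note bundles, stamp, sponge pot, pen) is moved by more than 30 mm (distance of any of notes_tan, notes_green, notes_pink, stamp, sponge_pot, pen from where it was at the start of the episode above 0.03 m).
It also fails if it takes over 72 s, if anything falls off the work surface, if the arm or the gripper's body presses on something with over 40 N, if the wrist force passes 120 N, or if a joint passes its speed limit or range.

## Working session

There is one attempt and no reset: what is moved stays moved. The work goes in short steps, each a Python script; the robot and the scene stay as the last script left them, time stands still between calls to the robot, and variables do not carry over. Pictures are saved under pics/ and viewed, about 8 in all and at most 12, crops included, and the job is handed in when it is done.

```bash
mkdir -p pics
cat > h.py <<'E'
import numpy as np, cv2
from rig import manip
from scipy.spatial.transform import Rotation as R
def save(name,c): cv2.imwrite('pics/'+name,c['image'][:,:,::-1])
def ray(c,uv,T=None):
    T=np.array(c['cam_to_world']) if T is None else T
    d=np.array([(uv[0]-c['cx'])/c['fx'],(uv[1]-c['cy'])/c['fy'],1.])
    return T[:3,3],T[:3,:3]@d
def onz(c,uv,z,T=None):
    o,d=ray(c,uv,T); return o+d*(z-o[2])/d[2]
def proj(c,p):
    T=np.linalg.inv(np.array(c['cam_to_world'])); q=T[:3,:3]@np.array(p)+T[:3,3]
    return np.array([c['fx']*q[0]/q[2]+c['cx'],c['fy']*q[1]/q[2]+c['cy']])
def blobs(img,lo,hi,amin=60):
    h=cv2.cvtColor(img,cv2.COLOR_RGB2HSV); m=cv2.inRange(h,np.array(lo),np.array(hi))
    n,l,s,ce=cv2.connectedComponentsWithStats(m)
    return [(s[i].tolist(),ce[i].round(1).tolist(),l==i) for i in range(1,n) if s[i][4]>amin]
def rv(Rm): return R.from_matrix(Rm).as_rotvec()
def down(yaw_axis_y): # tool x down, tool y along given horizontal dir angle
    x=np.array([0,0,-1.]); y=np.array([np.cos(yaw_axis_y),np.sin(yaw_axis_y),0]); return rv(np.c_[x,y,np.cross(x,y)])
E
python3 - <<'E'
from h import *
for n in ('scene','side'):
    c=manip.camera(n); save(n+'0.png',c); print(n,np.array(c['cam_to_world']).round(3).tolist(),c['fx'],c['cx'],c['cy'])
    for nm,lo,hi in (('blue',(100,80,40),(130,255,255)),('red',(0,150,60),(8,255,255)),('green',(40,60,40),(90,255,255))):
        for s,ce,_ in blobs(c['image'],lo,hi): print(nm,s,ce)
print(manip.get_ee_rot(),down(0), manip.camera('wrist')['mount'])
E
```

```text
scene [[0.87, 0.356, -0.341, 1.027], [0.493, -0.618, 0.613, -1.083], [0.008, -0.701, -0.713, 1.348], [0.0, 0.0, 0.0, 1.0]] 498.4834964391968 285.6795637173998 208.40335091125706
blue [51, 0, 115, 159, 11182] [111.8, 65.0]
blue [193, 70, 9, 26, 120] [196.9, 84.9]
blue [285, 209, 40, 36, 1067] [304.6, 226.6]
blue [163, 235, 46, 39, 1302] [187.2, 254.5]
blue [211, 360, 38, 39, 864] [229.1, 379.1]
green [214, 0, 14, 16, 112] [220.5, 6.3]
green [246, 0, 11, 17, 86] [250.4, 5.5]
green [301, 100, 21, 4, 65] [311.2, 101.5]
green [25, 130, 17, 12, 111] [33.6, 136.0]
green [410, 132, 20, 14, 155] [418.8, 138.3]
green [428, 141, 21, 17, 198] [438.0, 148.6]
green [436, 160, 20, 14, 143] [446.2, 166.3]
green [375, 173, 19, 15, 208] [384.2, 180.0]
green [421, 173, 30, 28, 482] [434.4, 186.7]
green [314, 184, 57, 82, 1482] [341.2, 225.4]
green [204, 290, 26, 26, 327] [215.8, 301.6]
green [226, 304, 27, 27, 417] [239.2, 317.2]
green [346, 326, 30, 25, 449] [361.1, 337.2]
green [336, 352, 32, 31, 646] [351.2, 366.6]
side [[0.716, -0.485, 0.502, -0.198], [-0.698, -0.497, 0.516, -0.685], [-0.001, -0.72
[... 543 characters left out ...]
een [266, 159, 38, 20, 313] [284.3, 168.9]
green [51, 165, 24, 19, 156] [62.7, 174.0]
green [293, 173, 42, 32, 516] [312.0, 186.9]
green [324, 190, 45, 25, 457] [344.2, 202.9]
green [430, 213, 29, 21, 326] [444.8, 223.0]
green [463, 226, 26, 22, 340] [475.5, 237.1]
green [388, 306, 32, 29, 476] [403.8, 319.7]
green [361, 324, 35, 32, 598] [378.5, 339.8]
[ 0.30475203  1.54939329 -0.30694506] [ 1.20919958  1.20919958 -1.20919958] [[ 3.82680201e-04 -3.06212615e-01  9.51963071e-01 -1.21317790e-01]
 [ 9.99999733e-01  7.09658849e-04 -1.73718511e-04  2.21414910e-04]
 [-6.22374218e-04  9.51962883e-01  3.06212805e-01 -7.80211190e-02]
 [ 0.00000000e+00  0.00000000e+00  0.00000000e+00  1.00000000e+00]]
```

View pics/scene0.png

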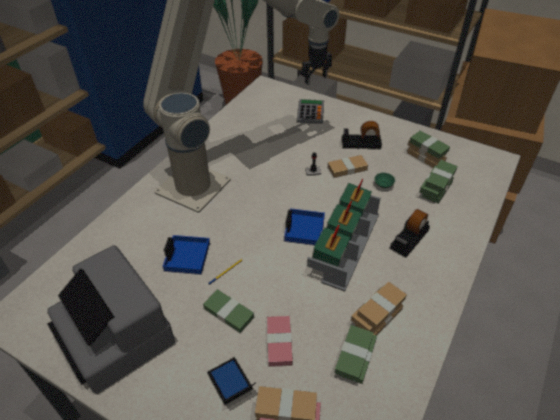

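View pics/side0.png

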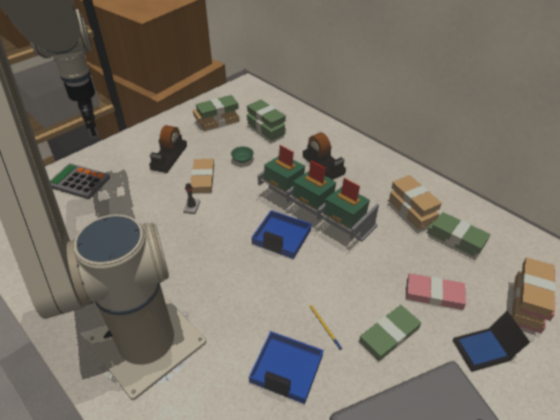

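The scene view shows the candidate trays at (304,226) and (187,254), with a tablet at (229,379). The rack with three red paddles is around (345,220). In the side view the paddles are at about (286,155), (316,171) and (350,190).

Run:
```python
from h import *
cs=manip.camera('scene'); cd=manip.camera('side')
for nm,c,uv in (('tray sc',cs,(304.6,226.6)),('tray sd',cd,(283.3,231.4)),('other',cs,(187,254))): print(nm,onz(c,uv,.01).round(3))
for n,c in (('sc',cs),('sd',cd)):
    for s,ce,m in blobs(c['image'],(0,140,50),(9,255,255),25)+blobs(c['image'],(172,140,50),(180,255,255),25):
        print(n,s,ce,onz(c,ce,.165).round(3))
for nm,uv in (('stamp',(314,172)),('pot',(384,181)),('tanNotes',(348,166)),('rackcorner',(345,284)),('rackL',(378,197)),('dark1',(350,146)),('dark2',(408,240)),('pen',(226,271))): print(nm,onz(cs,uv,.01).round(3))
```

```text
tray sc [0.493 0.021 0.01 ]
tray sd [0.505 0.023 0.01 ]
other [ 0.201 -0.295  0.01 ]
sc [247, 51, 15, 21, 103] [254.0, 60.7] [-0.146  0.705  0.165]
sc [219, 52, 36, 41, 273] [235.6, 71.0] [-0.169  0.584  0.165]
sc [240, 57, 9, 11, 29] [243.1, 62.1] [-0.183  0.668  0.165]
sc [223, 78, 14, 12, 58] [230.4, 83.1] [-0.132  0.487  0.165]
sc [224, 89, 8, 12, 30] [227.8, 93.5] [-0.095  0.412  0.165]
sc [344, 202, 8, 18, 37] [347.3, 209.1] [0.641 0.033 0.165]
sc [332, 225, 7, 18, 44] [335.0, 232.9] [ 0.651 -0.083  0.165]
sd [280, 147, 12, 19, 158] [285.8, 156.3] [0.632 0.141 0.165]
sd [309, 161, 16, 22, 225] [316.8, 171.1] [0.648 0.026 0.165]
sd [342, 180, 16, 21, 214] [349.9, 189.8] [ 0.654 -0.097  0.165]
stamp [0.385 0.305 0.01 ]
pot [0.651 0.396 0.01 ]
tanNotes [0.489 0.408 0.01 ]
rackcorner [ 0.727 -0.138  0.01 ]
rackL [0.666 0.299 0.01 ]
dark1 [0.441 0.532 0.01 ]
dark2 [0.841 0.147 0.01 ]
pen [ 0.359 -0.289  0.01 ]
```

Run:
```python
from h import *
p=manip.get_position(); manip.servo_line([p[0],p[1],.4],rate=.3)
manip.move_to([.47,.03,.42],down(np.pi/2)); manip.hold(.3)
Tw=np.eye(4); Tw[:3,3]=manip.get_position(); Tw[:3,:3]=R.from_rotvec(manip.get_ee_rot()).as_matrix()
c=manip.camera('wrist'); T=Tw@np.array(c['mount']); save('w1.png',c)
np.savez('w1.npz',img=c['image'],T=T,fx=c['fx'],fy=c['fy'],cx=c['cx'],cy=c['cy'])
print(manip.get_time(),manip.get_joint_positions())
for s,ce,m in blobs(c['image'],(100,80,40),(130,255,255),300):
    k=cv2.findContours(m.astype('uint8'),0,2)[0][0]; r=cv2.minAreaRect(k); b=cv2.boxPoints(r)
    print('blue',s,ce,[onz(c,q,.03,T)[:2].round(4).tolist() for q in b], b.round().tolist())
for s,ce,m in blobs(c['image'],(0,140,50),(9,255,255),80)+blobs(c['image'],(172,140,50),(180,255,255),80):
    b=cv2.boxPoints(cv2.minAreaRect(cv2.findContours(m.astype('uint8'),0,2)[0][0])); print('red',s,ce,b.round(1).tolist(),[onz(c,q,.195,T)[:2].round(4).tolist() for q in b])
```

```text
3.375 [ 3.90295194e-02  2.23117866e-02  1.75739579e+00 -3.98436647e-06
  1.36193738e+00 -1.53229160e+00]
blue [0, 0, 85, 31, 1538] [34.8, 10.8] [[0.2562, -0.3475], [0.2561, -0.2336], [0.2924, -0.2401], [0.2925, -0.3569]] [[-0.0, 0.0], [84.0, 0.0], [84.0, 30.0], [0.0, 30.0]]
blue [213, 117, 111, 106, 6712] [271.0, 171.9] [[0.4525, -0.0716], [0.4063, 0.0593], [0.5271, 0.1073], [0.5807, -0.0322]] [[212.0, 147.0], [298.0, 116.0], [326.0, 194.0], [241.0, 225.0]]
red [339, 283, 36, 32, 905] [357.5, 298.1] [[338.79998779296875, 285.6000061035156], [374.0, 282.70001220703125], [376.3999938964844, 312.1000061035156], [341.29998779296875, 315.1000061035156]] [[0.5968, 0.1027], [0.5928, 0.1444], [0.6337, 0.1511], [0.638, 0.1081]]
red [250, 290, 44, 32, 1013] [272.4, 304.6] [[247.8000030517578, 292.79998779296875], [290.8999938964844, 289.5], [293.1000061035156, 318.6000061035156], [250.10000610351562, 321.8999938964844]] [[0.6068, -0.0063], [0.6022, 0.0455], [0.6432, 0.0488], [0.6481, -0.0046]]
red [177, 297, 29, 31, 560] [192.0, 311.7] [[177.0, 327.0], [185.39999389648438, 292.29998779296875], [205.89999389648438, 297.20001220703125], [197.5, 332.0]] [[0.6557, -0.0961], [0.6062, -0.0814], [0.613, -0.0572], [0.6631, -0.071]]
```

View pics/w1.png

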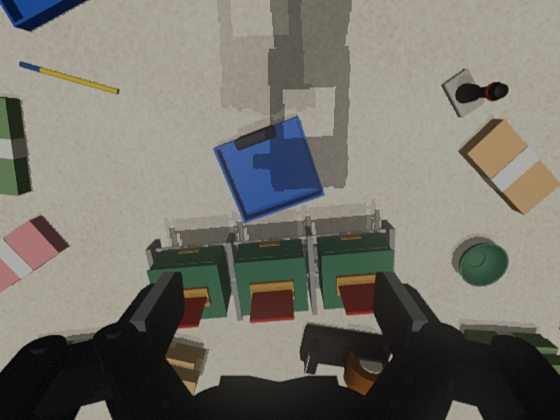

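```bash
cat >> h.py <<'E'
YAW=.092; M2=np.array([.587,.0166])
RX=np.array([np.cos(YAW),np.sin(YAW),0]); RY=np.array([-np.sin(YAW),np.cos(YAW),0])
def rk(x,y,z): return np.array([M2[0],M2[1],0])+x*RX+y*RY+[0,0,z]
def F():
    f=np.array(manip.get_contact_force()); return np.array([f@RX,f@RY,f[2]])
E
cat > weigh.py <<'E'
import sys
from h import *
OR=down(np.pi/2+YAW)
manip.command_gripper(0.0,40)
for i in map(int,sys.argv[1:]):
    y={1:.12,2:0,3:-.12}[i]
    manip.move_to(rk(.092,y,.30),OR); manip.servo_line(rk(.092,y,.202),rate=.15); manip.hold(.3); f0=F()
    x=.092; xc=None; out=[]
    while x>.045:
        manip.servo_line(rk(x,y,.202),rate=.02); manip.hold(.06); f=F()-f0
        if xc is None and f[0]>1.0: xc=x
        if xc: out.append((round((xc-x)*1000,1),round(f[0],2),round(f[2],2)))
        if xc and xc-x>=.0085: break
        x-= .0015
    manip.hold(.15); print(i,'contact x',xc,out,'end',(F()-f0).round(2),manip.get_time(),flush=True)
    manip.servo_line(rk(.092,y,.202),rate=.04); manip.servo_line(rk(.092,y,.30),rate=.2)
E
python3 weigh.py 2
python3 - <<'E'
from h import *
d=np.load('w1.npz'); c={k:float(d[k]) for k in('fx','fy','cx','cy')}; T=d['T']; img=d['img']
h=cv2.cvtColor(img,cv2.COLOR_RGB2HSV); m=(h[...,2]<60).astype('uint8'); m[:100]=0;m[160:]=0;m[:,:225]=0;m[:,285:]=0
b=cv2.boxPoints(cv2.minAreaRect(cv2.findNonZero(m))); print(m.sum(),b.round().tolist(),[onz(c,q,.066,T)[:2].round(4).tolist() for q in b])
cs=manip.camera('side'); print(onz(cs,(325,155),.05)); save('s2.png',cs)
E
```

```text
2 contact x 0.092 [(0.0, np.float64(1.49), np.float64(-0.03)), (1.5, np.float64(1.99), np.float64(0.77)), (3.0, np.float64(1.97), np.float64(0.73)), (4.5, np.float64(0.69), np.float64(0.62)), (6.0, np.float64(0.67), np.float64(0.25)), (7.5, np.float64(0.81), np.float64(0.63)), (9.0, np.float64(0.21), np.float64(0.91))] end [3.27 0.18 0.7 ] 8.5
443 [[233.0, 138.0], [273.0, 124.0], [277.0, 136.0], [237.0, 150.0]] [[0.4362, -0.0339], [0.4167, 0.0222], [0.4326, 0.028], [0.4525, -0.0286]]
[0.83856561 0.15410545 0.05      ]
```

```bash
cat > weigh.py <<'E'
import sys
from h import *
OR=down(np.pi/2+YAW)
def avg(t=.3,n=6):
    manip.hold(t); L=[]
    for _ in range(n): manip.hold(.03); L.append(F())
    return np.mean(L,0),np.std(L,0)
for i in map(int,sys.argv[1:]):
    y={1:.12,2:0,3:-.12}[i]
    manip.move_to(rk(.092,y,.30),OR); manip.servo_line(rk(.092,y,.202),rate=.15); f0,s0=avg(.4); print(i,'free',f0.round(2),s0.round(2))
    for x in np.arange(.080,.05,-.003):
        manip.servo_line(rk(x,y,.202),rate=.03); f,s=avg(.15); f=f-f0
        print(i,round(x,4),f.round(2),s[0].round(2),round((np.array(manip.get_position())-rk(x,y,.202))@RX*1000,2),flush=True)
        if f[0]>1: n=n+1
        else: n=0
        if n>=3: break
    manip.servo_line(rk(.092,y,.202),rate=.06); manip.servo_line(rk(.092,y,.30),rate=.2); print(manip.get_time())
E
python3 weigh.py 2
```

```text
2 free [ 0.24 -0.13 -0.14] [0.4  0.24 0.67]
2 0.08 [-0.07  0.42 -0.28] 0.49 0.09
2 0.077 [-0.21  0.19  0.03] 0.67 0.03
2 0.074 [-0.34 -0.08  0.29] 0.51 0.06
2 0.071 [ 1.87  0.04 -0.38] 0.45 0.2
2 0.068 [3.25 0.14 2.78] 0.27 0.26
2 0.065 [1.98 0.43 1.14] 0.17 -0.19
16.3583
```

View pics/s2.png

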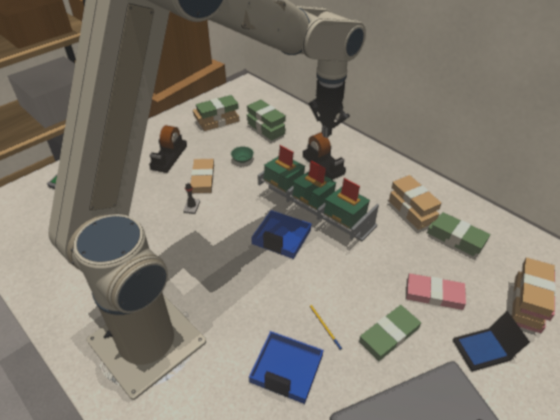

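Side view: the gripper is behind the paddles and the rack and tray are unmoved. Tin 2's force peaks near 3.2 N and then drops to 2 N, which fits a leftover roll. Next I weigh tins 1 and 3.

```bash
sed -i 's/arange(.080/arange(.074/' weigh.py; python3 weigh.py 1 3
```

```text
1 free [-0.31 -0.2   0.22] [0.41 0.58 0.38]
1 0.074 [-0.01  0.19  0.  ] 0.69 0.07
1 0.071 [ 3.29  0.14 -0.46] 0.48 0.25
1 0.068 [5.89 0.19 1.06] 0.33 1.34
1 0.065 [ 6.74 -0.    2.97] 0.37 1.95
22.45
3 free [ 0.03 -0.2   0.  ] [0.41 0.53 0.54]
3 0.074 [ 0.28 -0.04 -0.07] 0.4 0.09
3 0.071 [ 2.43  0.06 -0.53] 0.37 0.23
3 0.068 [ 4.03 -0.36  2.91] 0.21 0.28
3 0.065 [ 3.04 -0.02  1.22] 0.39 -0.14
28.9417
```

Tin 1 holds the full roll: 6.7 N against 4.0 N (tin 3) and 3.2 N (tin 2). Next I drag the tray under mouth 1.

```bash
sed -i 's/\[.587,.0166\]/[.589,.0168]/' h.py
python3 - <<'E'
from h import *
TY=.338; g=np.array([.4345,-.003])
q=manip.get_joint_positions()
a=TY
if manip.solve_ik([g[0],g[1],.15],down(a)) is None: a=TY+np.pi
manip.move_to([g[0],g[1],.30],down(a)); manip.command_gripper(.06,60)
manip.servo_line([g[0],g[1],.054],rate=.2); manip.command_gripper(0.0,70)
print(manip.get_width(),manip.get_time(),F())
da=YAW-TY
for x,y,k in ((-.16,.04,.4),(-.15,.12,1),(-.107,.12,1)):
    manip.servo_line(rk(x,y,.054),down(a+k*da),rate=.1)
print(F(),manip.get_position()); manip.hold(.2); manip.command_gripper(.06)
p=manip.get_position(); manip.servo_line([p[0],p[1],.30],rate=.25)
manip.hold(.1)
Tw=np.eye(4); Tw[:3,3]=manip.get_position(); Tw[:3,:3]=R.from_rotvec(manip.get_ee_rot()).as_matrix()
c=manip.camera('wrist'); T=Tw@np.array(c['mount']); save('w3.png',c)
save('s3.png',manip.camera('side')); save('sc3.png',manip.camera('scene'))
for s,ce,m in blobs(c['image'],(100,80,40),(130,255,255),300):
    b=cv2.boxPoints(cv2.minAreaRect(cv2.findContours(m.astype('uint8'),0,2)[0][0]))
    P=np.array([onz(c,q,.03,T) for q in b])-rk(0,0,0); print(s,(P@RX).round(3),(P@RY).round(3))
print(manip.get_time())
i=[cv2.imread('pics/'+n) for n in('s3.png','w3.png')]; cv2.imwrite('pics/m3.png',np.hstack([i[0][60:360,120:520],cv2.resize(i[1],(400,300))]))
E
```

```text
0.015132545989945628 32.7 [0.52212683 0.73692193 6.09695719]
[4.45821858 0.14418133 4.59578364] [0.47339484 0.12685109 0.05465028]
[276, 113, 115, 117, 10663] [-0.113 -0.111  0.018  0.031] [0.05  0.191 0.19  0.049]
[109, 395, 33, 25, 430] [-0.367 -0.318 -0.324 -0.374] [-0.223 -0.222 -0.271 -0.271]
36.9333
```

View pics/m3.png

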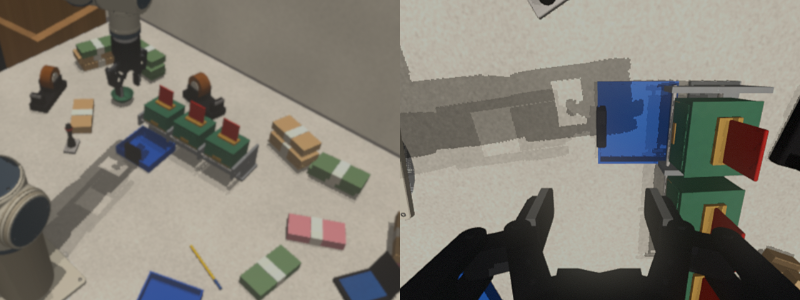

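Left (side view): the tray sits under the left tin's mouth. Right (wrist view): it lies square to the rack, centred at rack y = 0.12. Now I tip tin 1.

```bash
cat > tip.py <<'E'
from h import *
OR=down(np.pi/2+YAW); y=.12
def pose(th,off=0,h=.110):
    c,s=np.cos(th),np.sin(th); return rk(.0475*c-h*s+.011+off*c,y,.075+h*c+.0475*s+.022+off*s)
E
python3 - <<'E'
from tip import *
manip.move_to(rk(.095,y,.31),OR); manip.command_gripper(0.0,40)
manip.servo_line(rk(.095,y,.205),rate=.2); manip.hold(.2); f0=F()
for th in np.arange(-.1,1.11,.1):
    manip.servo_line(pose(th),OR,rate=.05); f=F()-f0; print(round(th,2),f.round(1))
    if np.linalg.norm(f)>20: break
manip.hold(1.0); print(F()-f0,manip.get_time())
a=manip.camera('side')['image'];b=manip.camera('scene')['image']
cv2.imwrite('pics/m4.png',np.hstack([cv2.resize(a[100:290,180:430],(400,304)),cv2.resize(b[140:300,240:450],(400,304))])[:,:,::-1])
E
```

```text
-0.1 [ 1.7 -1.3  0.1]
0.0 [ 4.1 -0.3 -2.7]
0.1 [ 4.4  0.7 -2.1]
0.2 [ 3.2 -0.9 -0. ]
0.3 [ 2.5 -1.1  0.8]
0.4 [ 1.6 -0.5  0.2]
0.5 [ 2.4 -0.6  0.7]
0.6 [1.9 0.1 0.1]
0.7 [ 1.4 -0.7  1.5]
0.8 [ 0.7 -0.8  0.6]
0.9 [ 0.7 -0.  -0.2]
1.0 [ 0.4 -0.3  0.7]
1.1 [ 0.7 -0.5  0.8]
[ 0.87759492 -0.2285958   0.90748492] 46.2083
```

View pics/m4.png

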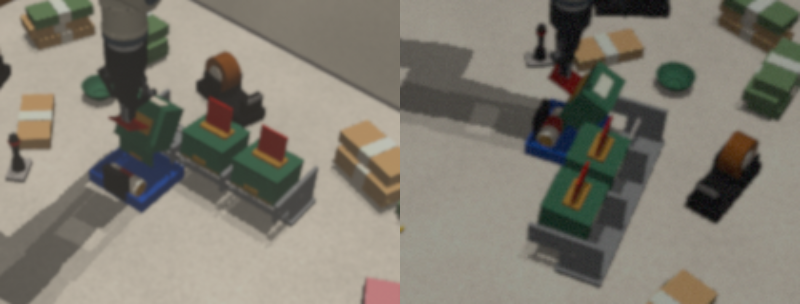

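Both views show tin 1 tipped and the coin roll lying in the tray. Now I let the tin swing back gently.

Run:
```python
from tip import *
for th in np.arange(1.0,-.11,-.1): manip.servo_line(pose(th),OR,rate=.07)
manip.servo_line(rk(.095,y,.205),rate=.08); manip.servo_line(rk(.095,y,.32),rate=.2)
manip.move_to(rk(-.15,.12,.42),OR); manip.hold(.2)
c=manip.camera('wrist')['image'];a=manip.camera('side')['image'];print(manip.get_time(),F())
cv2.imwrite('pics/m5.png',np.hstack([cv2.resize(a[100:290,180:430],(400,304)),cv2.resize(c,(400,304))])[:,:,::-1])
```

```text
52.7417 [ 0.65508946  0.00283942 -0.75638349]
```

View pics/m5.png

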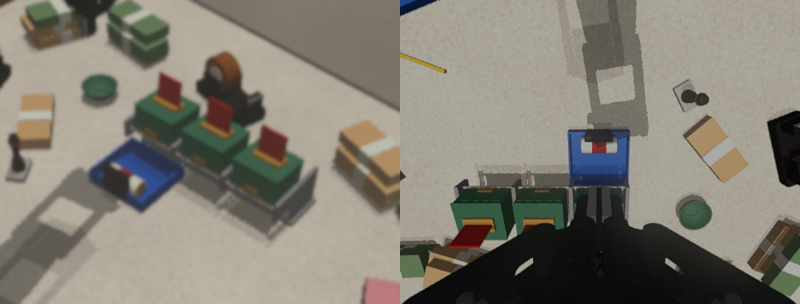

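The roll lies in the tray against the grip wall. All three tins are back at rest, the robot is clear and the bystanders have not moved. I am handing the job in.

```bash
python3 -c "
from rig import manip
manip.hold(.5); manip.sign_off(); print(manip.get_time())"
```

```text
the job is handed in; nothing more can be done
the job is handed in; nothing more can be done
```

I found the full roll in tin 1 (left), tipped it into the blue tray and handed the job in. The clock read 52.7 s just before sign-off, against the 72 s limit.

- **Weighing:** rocking each paddle peaked at 6.7 N for tin 1, 3.2 N for tin 2 and 4.0 N for tin 3. A first attempt on tin 2 gave no usable numbers (noise of about 2 N and no contact yet), so I repeated it with averaged readings.
- **Tray:** I dragged it square under mouth 1. The image check put it at rack y = 0.12 m, about 47 mm in front of the hinge. That is 3 mm off the suggested 50 mm.
- **Tipping:** I swung the tin up to 1.1 rad past level, waited a second, then let it back along the same path with the finger.
- **Last checks:** the final pictures show the roll in the tray, the tray flat, all three tins back at rest, the bystanders in place and the arm clear.
- **Not checked:** I judged the tins' rest angles and the bystanders' positions by eye. I did not measure the tray's load on the table. That tins 2 and 3 still hold their rolls is inferred: no other roll is visible, and neither tin was swung past level on purpose.

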